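# Load the detector check filters into their cassette

## Task

The three ring-mounted glass filters lie loose on the deck of the black filter cassette. With the fingertips, gently slide them over the deck one after another through the narrow gate into the slot, never picking one up or tipping it, until all three stand in a row beyond the gate; then push the steel bolt fully home by its upright tab so that they are locked in. Leave the beaker, the vial and the column beside the cassette alone.

Things in the scene. Friction and masses are not known exactly. Their poses are not given: they have to be found in the camera images.
- cassette: filter cassette, black plastic plate, fixed to the bench, yaw varies. Origin: on its underside (z 0), z up; +y points from the deck through the gate along the slot; seen along +y, +x is right. All mm below in this frame. Flat floor at z 6. Only the bolt tab and end stop rise above z 15.5, so fingertips at z 16.5 to 21 pass over the rest and still push the filters (tops at z 24)
- deck (a point): middle of the deck floor, cassette frame (0, -72, 6) mm. Deck inside x -78 to 78, y -124 to -20, rim 6 mm wide up to z 12. At its +y end two aluminium cheeks (to z 12) at 45 degrees narrow it from x +-54 at y -19 to x +-15.5 at y 20, the gate
- filter_a: aluminium ring mount with a grey glass filter in its top, an upright cylinder 28 mm in diameter and 18 mm high, about 30 g, standing flat; all three are alike. Origin: centre of its underside
- filter_b: aluminium ring mount with a grey glass filter in its top, an upright cylinder 28 mm in diameter and 18 mm high, about 30 g, standing flat; all three are alike. Origin: centre of its underside
- filter_c: aluminium ring mount with a grey glass filter in its top, an upright cylinder 28 mm in diameter and 18 mm high, about 30 g, standing flat; all three are alike. Origin: centre of its underside
- bolt (a joint): travel of the gate's flat steel bolt along the cassette's +x, in m: 0 open, 0.044 fully home (stop), nose under the far keeper. It starts at 0 to 0.006, clear of the gate, slides with about 1.2 N of friction, stays where it is left, and cannot close while a filter stands in its way
- bolt_tab (a point): centre of the outer face (it looks along the cassette's -x) of the bolt's upright tab, 23 mm above the bench. Tab: 10 mm thick along x, 20 mm wide along y, from z 11 to z 34; push this face along +x. It moves with the bolt: in the cassette's frame x = -88 mm + travel, y = 24.5 mm
- gate (a point): middle of the gate where the bolt crosses, at floor height, cassette frame (0, 24.5, 6) mm. Gate 31 mm wide (x +-15.5); the bolt crosses at y 21.5 to 27.5. Beside it two flat aluminium keepers (x 16.5 to 33 and -33 to -16.5, y 15 to 34) with screws up to z 15.5
- slot_end (a point): foot of the end stop on the slot's centre line, cassette frame (0, 118, 6) mm. Slot: y 29 to 118, 31 mm wide, aluminium cheeks to z 12, end stop to z 22. It holds three filters in a row with 6 mm to spare; pushing one in pushes those before it along. The bolt can close when the last filter's centre is at y 42 to 48
- beaker: small clear beaker, 46 mm wide and 57 mm high, standing on the bench behind the cassette. A bystander. Origin: centre of its underside
- vial: small clear capped vial, 12 mm wide and 32 mm high, standing on the bench behind the cassette. A bystander. Origin: centre of its underside
- column: small metal chromatography column, 22 x 128 x 12 mm, lying on the bench in front of the cassette. A bystander. Origin: centre of its underside

How it is judged:
On the way, in this order (a step that is already met when the one before it is completed fails the run):
1. a first filter has gone through the gate into the slot (((y of filter_a in the frame of cassette above 0.038 m and x of filter_a in the frame of cassette between -0.006 and 0.006 m) or (y of filter_b in the frame of cassette above 0.038 m and x of filter_b in the frame of cassette between -0.006 and 0.006 m) or (y of filter_c in the frame of cassette above 0.038 m and x of filter_c in the frame of cassette between -0.006 and 0.006 m))), for 0.1 s.
2. a second filter has followed it ((((y of filter_a in the frame of cassette above 0.038 m and x of filter_a in the frame of cassette between -0.006 and 0.006 m) and (y of filter_b in the frame of cassette above 0.038 m and x of filter_b in the frame of cassette between -0.006 and 0.006 m)) or ((y of filter_a in the frame of cassette above 0.038 m and x of filter_a in the frame of cassette between -0.006 and 0.006 m) and (y of filter_c in the frame of cassette above 0.038 m and x of filter_c in the frame of cassette between -0.006 and 0.006 m)) or ((y of filter_b in the frame of cassette above 0.038 m and x of filter_b in the frame of cassette between -0.006 and 0.006 m) and (y of filter_c in the frame of cassette above 0.038 m and x of filter_c in the frame of cassette between -0.006 and 0.006 m)))), for 0.1 s.
3. all three filters are in the slot and the bolt is still open (y of each of filter_a, filter_b, filter_c in the frame of cassette above 0.038 m and x of filter_a in the frame of cassette between -0.006 and 0.006 m and x of filter_b in the frame of cassette between -0.006 and 0.006 m and x of filter_c in the frame of cassette between -0.006 and 0.006 m and value of joint bolt below 0.03 m), for 0.1 s.
At the end, for the whole second after the job is handed in: All three filters stand upright (within 0.1 rad) and at rest on the slot's floor, beyond the gate (centres more than 38 mm along the cassette's y and within 6 mm of the slot's centre line), and the bolt is home (travel over 41 of 44 mm) (y of each of filter_a, filter_b, filter_c in the frame of cassette above 0.038 m and x of filter_a in the frame of cassette between -0.006 and 0.006 m and height (world z) of each of filter_a, filter_b, filter_c below 0.009 m and angle between each of filter_a, filter_b, filter_c's own z axis and vertical below 0.1 rad and linear speed of each of filter_a, filter_b, filter_c below 0.01 m/s and x of filter_b in the frame of cassette between -0.006 and 0.006 m and x of filter_c in the frame of cassette between -0.006 and 0.006 m and value of joint bolt above 0.041 m); the robot touches nothing.
It fails at once if a filter is lifted off the floor of the cassette (more than 8 mm) or carried (height (world z) of any of filter_a, filter_b, filter_c above 0.014 m).
It fails at once if a filter is tipped (more than 0.5 rad) (angle between any of filter_a, filter_b, filter_c's own z axis and vertical above 0.5 rad).
It fails at once if a filter is squeezed or pushed with more than 30 N (contact force between the fingers and filter_a above 30 N or contact force between the fingers and filter_b above 30 N or contact force between the fingers and filter_c above 30 N).
It fails at once if the beaker, the vial or the column is moved more than 15 mm or knocked over (distance of any of beaker, vial, column from where it was at the start of the episode above 0.015 m or angle between any of beaker, vial's own z axis and vertical above 0.5 rad).
It also fails if it takes over 61 s, if anything falls off the work surface, if the arm or the gripper's body presses on something with over 40 N, if the wrist force passes 120 N, or if a joint passes its speed limit or range.

## Robot

A 6-joint arm with a two-finger parallel gripper is mounted at the origin on a cart in front of the work surface, level with it; the furniture and walls round the work are solid. World frame = base frame: x ahead of the robot, y to its left, z up, the work surface at z = 0. Lengths are in m, angles in rad, forces in N, time in s.
With the tool pointing down it reaches from about 0.35 to 0.925 m from the base axis. Payload 6.4 kg.
Tool frame: the origin (TCP) lies on the front face of the gripper's body, between the roots of the fingers; the fingertips stand 73 mm ahead of it and the grasp point (between the pads) lies 54 mm ahead of it (ctrl.grip_point_offset is the distance from the TCP to the grasp point, in m); z points along the fingers, y is the line along which they close (so a half turn about z gives the same grasp; the last joint's range is limited). The gripper opens to 85 mm and grips with 20 to 120 N. Pads are 22 mm wide; open, the fingers measure 114 mm over their backs; the gripper's body (76 mm by 85 mm) begins 54 mm behind the grasp point. The pads swing forward as they close: fully open they stand 13 mm farther back than shut.
Start: joints at [0.979, 0.245, 1.558, -0, 1.339, -0.174], TCP at [0.264, 0.594, 0.304] pointing down, gripper open.
Joint ranges: [-3.13, 3.13], [-1.02, 2.26], [0.13, 2.54], [-0.95, 4.09], [0.21, 2.88], [-2.74, 2.74]. Speed limits (rad/s): [2.57, 2.57, 3.14, 3.14, 3.14, 3.14].

## Interface

Orientations are given as a unit quaternion [x, y, z, w].
In Python, from bench import ctrl gives the robot as it stands.
- The arm moves only by the tool jog_arm, never from a script. Its arguments are lists of equal length, an entry for each row: "delta_pos": the shift along the tool's x, y, z in cm, a list of three; "turn": the turn, a rotation vector about the tool's x, y, z in rad, a list of three; "fingers": the opening, from 0 (shut) to 1 (fully open). A call has 1 to 12 rows; each row shifts and turns the commanded pose from where the row before left it, along the tool's axes as they then stand; what a row does not reach is not made up. A row lasts 1/10 s, in which the tool goes at most 50 mm and 8.59 degrees, less where a joint would pass 70% of its speed; a pose out of reach is approached as far as the arm can. A call with a gripper value outside its range is refused whole. The fingers move at their own pace and stop on an object; the grip force is fixed at half the most. Time passes only in rows, so rows that do not move let the fingers close. It gives the time, the measured TCP pose, the force, the opening and the grip force at its end, in the units of the state.
- ctrl.state(): the state, without advancing time (a new reading comes with each control period).
- ctrl.grab_frame(name): name is "scene" or "top" or "wrist"; returns (picture, depth): 400x640x3 uint8, red, green, blue; 400x640 float32, m along the optical axis (not along the pixel's ray), 0 where there is no reading.
- ctrl.camera_info(name): a dict with "mtx" (3x3 intrinsics, pixels), "pose" (4x4, takes a point from camera to world coordinates). Camera axes: x right, y down, z forward; pixel columns grow to the right and rows downward; lengths in m; the calibration is good to about 2 mm. A picture is of the moment at which its call begins: read the wrist's pose just before it. camera_info takes no time and is no camera call; for the wrist camera it gives the pose at the moment of the call.
- ctrl.close_job(): hands the job in; it is judged then, once.
The state is a dict: "time": time; "joints": joint angles; "qd": joint speeds; "joint_torque": joint torques, N m; "tcp_pos": TCP position; "tool_rot": TCP orientation; "ft_force": force on the tool from outside, world axes, zero at the start; "torque": the same for the moment, N m; "gripper_width": finger opening in m; "gripper_force": force on a finger pad.
Only numpy, scipy, OpenCV 4.12 (cv2) and the standard library are available. Lean on these libraries where they do the work, as an engineer would, in place of code of your own. Each camera call takes 0.05 s, during which the arm holds its last target. There are 200 camera calls.

## Working session

There is one attempt and no reset: what is moved stays moved. The work goes in short steps, Python scripts to look and compute and a tool call to move; the robot and the scene stay as the last step left them, time stands still between calls to the robot, and variables do not carry over. Pictures are saved under pics/ and viewed, at most 10 in all, crops included, and the job is handed in when it is done.

Besides the shell and the picture viewer there is one more tool, called as name(argument=value, ...), one argument or row to a line, values as JSON. jog_arm: Moves the arm, as the interface text tells. Its arguments: {"type":"object","properties":{"delta_pos":{"type":"array"},"turn":{"type":"array"},"fingers":{"type":"array"}},"required":["delta_pos","turn","fingers"]}

```bash
mkdir -p pics; python3 - <<'E'
from bench import ctrl
import cv2,numpy as np
s=ctrl.state();print(s['time'],s['tcp_pos'],s['tool_rot'],s['gripper_width'])
for n in ['top','scene']:
    p,d=ctrl.grab_frame(n);np.savez('pics/'+n,p=p,d=d,**ctrl.camera_info(n))
    cv2.imwrite(f'pics/{n}0.png',p[:,:,::-1])
    print(ctrl.camera_info(n))
E
```

```text
0.0 [0.263473   0.5937406  0.30277279] [ 2.07390731e-01  9.78257684e-01 -9.09243307e-04 -4.01846448e-04] 0.08489630567539534
{'mtx': array([[439.60734936,   0.        , 323.98127222],
       [  0.        , 439.60734936, 200.59999812],
       [  0.        ,   0.        ,   1.        ]]), 'pose': array([[-0.00948383, -0.98866799,  0.14981879,  0.43074586],
       [-0.99992621,  0.01051401,  0.00608561,  0.18866182],
       [-0.00759184, -0.14975002, -0.98869474,  0.90144315],
       [ 0.        ,  0.        ,  0.        ,  1.        ]])}
{'mtx': array([[498.05868616,   0.        , 318.08632742],
       [  0.        , 498.05868616, 196.93787923],
       [  0.        ,   0.        ,   1.        ]]), 'pose': array([[-0.49349934, -0.53491885,  0.68579897, -0.03605833],
       [-0.86973547,  0.29960018, -0.39217337,  0.5377212 ],
       [ 0.00431543, -0.79000099, -0.61309038,  0.56536285],
       [ 0.        ,  0.        ,  0.        ,  1.        ]])}
```

View pics/top0.png

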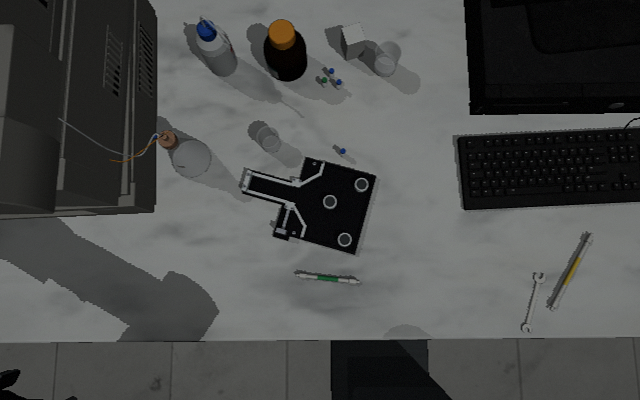

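Top view: the cassette lies at about (240–375, 155–255) with the deck to the right and the slot pointing left. The filters are at (362,185), (330,201) and (345,240). I'll enlarge it.

```bash
python3 - <<'E'
import cv2,numpy as np
f=np.load('pics/top.npz');c=f['p'][145:290,230:390,::-1]
c=cv2.convertScaleAbs(c,alpha=1.6,beta=15)
cv2.imwrite('pics/top1.png',cv2.resize(c,None,fx=4,fy=4,interpolation=cv2.INTER_CUBIC))
E
```

```text
(no output)
```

View pics/top1.png

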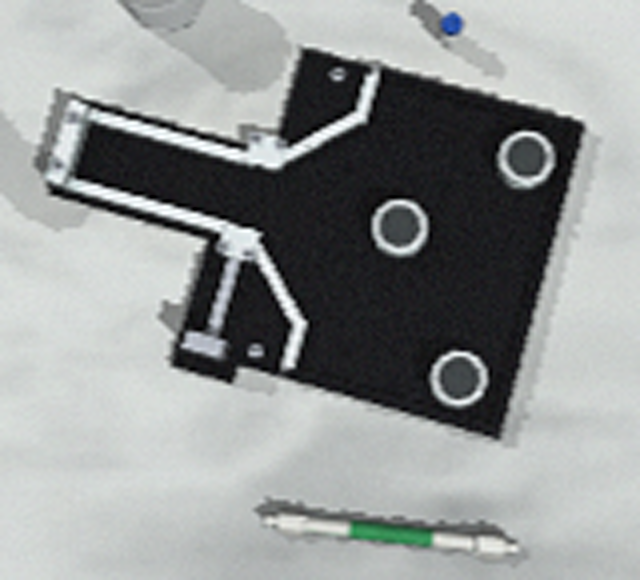

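View pics/scene0.png

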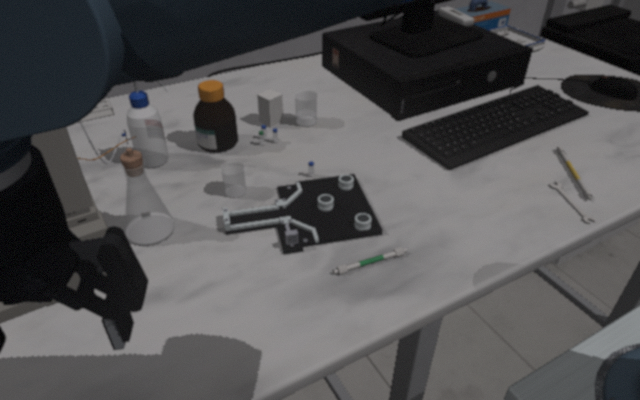

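```bash
cat > h.py <<'E'
import numpy as np
from scipy.optimize import least_squares
def proj(f,P):
    T=np.linalg.inv(f['pose']);q=(T[:3,:3]@np.asarray(P,float).T).T+T[:3,3];q=q@f['mtx'].T
    return q[:,:2]/q[:,2:]
def back(f,uv,z):
    K,T=f['mtx'],f['pose'];uv=np.atleast_2d(uv).astype(float)
    d=np.c_[uv,np.ones(len(uv))]@np.linalg.inv(K).T@T[:3,:3].T
    return T[:3,3]+d*((z-T[2,3])/d[:,2])[:,None]
def c2w(p,P):
    P=np.atleast_2d(P)/1000.;c,s=np.cos(p[2]),np.sin(p[2])
    return np.c_[p[0]+c*P[:,0]-s*P[:,1],p[1]+s*P[:,0]+c*P[:,1],P[:,2]]
def w2c(p,W):
    W=np.atleast_2d(W);c,s=np.cos(p[2]),np.sin(p[2]);d=W[:,:2]-p[:2]
    return 1000*np.c_[c*d[:,0]+s*d[:,1],-s*d[:,0]+c*d[:,1]]
E
python3 - <<'E'
from h import *
f=np.load('pics/top.npz')
k=lambda a:np.array(a)/4.+[230-.375,145-.375]
L=[((84,-130,12),(583,122)),((-84,-130,12),(502,438)),((54,-19,12),(363,122)),((-54,-19,12),(306,322)),
((15.5,20,12),(277,166)),((-15.5,20,12),(258,237)),((15.5,118,12),(86,120)),((-15.5,118,12),(76,182))]
P=[a for a,_ in L];uv=k([b for _,b in L])
r=least_squares(lambda p:(proj(f,c2w(p,P))-uv).ravel(),[.42,.2,-.2],loss='soft_l1');p=r.x
print(p,np.round(proj(f,c2w(p,P))-uv,2).tolist())
np.save('pose',p)
F=back(f,k([(526,158),(400,227),(458,378)]),.024);print(F,w2c(p,F))
print('tab',w2c(p,back(f,k([(203,345)]),.034)))
print('beaker,vial',w2c(p,back(f,[(262,128),(269,147)],.0)), 'col',w2c(p,back(f,k([(262,510),(520,550)]),.012)))
E
```

```text
[ 0.57256977  0.23361289 -0.27927994] [[1.04, 0.02], [0.41, 0.08], [0.3, -0.21], [0.31, 0.06], [-1.48, 1.55], [-0.9, -1.82], [0.71, 0.68], [-1.16, -0.58]]
[[0.59671245 0.11837965 0.024     ]
 [0.56200361 0.18268861 0.024     ]
 [0.48567966 0.15468036 0.024     ]] [[  54.97285895 -104.113173  ]
 [   3.88120114  -51.86387867]
 [ -61.76466031  -99.82665849]]
tab [[-80.27289188  26.03570269]]
beaker,vial [[121.51663974 129.62546754]
 [ 85.48491004 103.36809385]] col [[-150.51459615  -22.82301198]
 [-135.161745   -151.97187094]]
```

jog_arm(
  delta_pos=[
    [0,0,0],
    [0,0,0],
    [0,0,0],
    [0,0,0],
    [0,0,0],
    [0,0,0],
    [0,0,0],
    [0,0,0],
    [0,0,0],
    [0,0,0],
  ],
  turn=[
    [0,0,0.143],
    [0,0,0.143],
    [0,0,0.143],
    [0,0,0.143],
    [0,0,0.143],
    [0,0,0.143],
    [0,0,0.143],
    [0,0,0.143],
    [0,0,0.143],
    [0,0,0.143],
  ],
  fingers=[0.26,0.26,0.26,0.26,0.26,0.26,0.26,0.26,0.26,0.26],
)

```text
time: 1.1
tcp_pos: [0.2636, 0.5939, 0.3032]
tool_rot: [0.8, 0.6, -0.001, 0.0]
ft_force: [-0.2, 0.4, -0.1]
gripper_width: 0.0218
gripper_force: 0.0
```

jog_arm(
  delta_pos=[
    [-2.8,3.2,0],
    [-2.8,3.2,0],
    [-2.8,3.2,0],
    [-2.8,3.2,0],
    [-2.8,3.2,0],
    [-2.8,3.2,0],
    [-2.8,3.2,0],
    [-2.8,3.2,0],
    [-2.8,3.2,0],
    [-2.8,3.2,0],
    [-2.8,3.2,0],
    [-2.8,3.2,0],
  ],
  turn=[
    [0,0,0],
    [0,0,0],
    [0,0,0],
    [0,0,0],
    [0,0,0],
    [0,0,0],
    [0,0,0],
    [0,0,0],
    [0,0,0],
    [0,0,0],
    [0,0,0],
    [0,0,0],
  ],
  fingers=[0.26,0.26,0.26,0.26,0.26,0.26,0.26,0.26,0.26,0.26,0.26,0.26],
)

```text
time: 2.3
tcp_pos: [0.5417, 0.1642, 0.3035]
tool_rot: [0.798, 0.603, -0.0, -0.0]
ft_force: [0.8, 1.3, 0.0]
gripper_width: 0.0221
gripper_force: 0.0
```

```bash
cat >> h.py <<'E'
def tool(s,p):
    from scipy.spatial.transform import Rotation as R
    M=R.from_quat(s['tool_rot']).as_matrix();x=M[:,0]
    print('t',round(s['time'],2),'cass mm',np.round(w2c(p,s['tcp_pos'])[0],1),'z',np.round(s['tcp_pos'][2]*1000,1),
     'yaw err',round(float(np.arctan2(x[1],x[0])-np.pi/2-p[2]),4),'toolz',np.round(M[:,2],4),'w',np.round(s['gripper_width']*1000,1),'F',np.round(s['ft_force'],1))
E
python3 - <<'E'
from h import *
from bench import ctrl
import cv2
tool(ctrl.state(),np.load('pose.npy'))
i=ctrl.camera_info('wrist');p,d=ctrl.grab_frame('wrist');np.savez('pics/wrist',p=p,d=d,**i)
cv2.imwrite('pics/w0.png',cv2.convertScaleAbs(p[:,:,::-1],alpha=1.5,beta=10))
E
```

```text
t 2.3 cass mm [-10.6 -75.2] z 303.5 yaw err 0.0022 toolz [-6.e-04  0.e+00 -1.e+00] w 22.1 F [0.8 1.3 0. ]
```

View pics/w0.png

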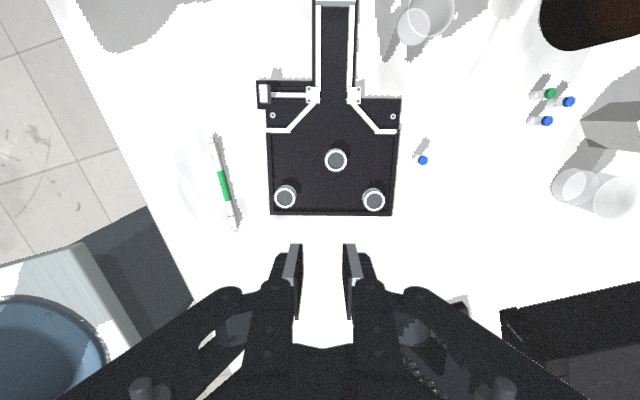

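The wrist view shows the whole cassette: gate at about (335,95), filters at (335,160), (285,197) and (374,200), bolt tab at (264,93). I'll enlarge it to refine the pose.

```bash
python3 - <<'E'
import cv2,numpy as np
f=np.load('pics/wrist.npz');c=cv2.convertScaleAbs(f['p'][70:225,250:410,::-1],alpha=1.3,beta=10)
cv2.imwrite('pics/w1.png',cv2.resize(c,None,fx=3.8,fy=3.8,interpolation=cv2.INTER_CUBIC))
E
```

```text
(no output)
```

View pics/w1.png

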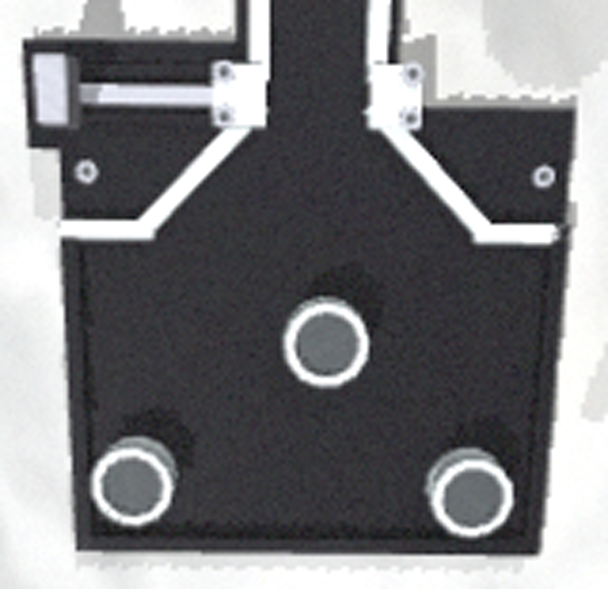

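```bash
python3 - <<'E'
from h import *
f=np.load('pics/wrist.npz')
k=lambda a:np.array(a)/3.8+[250-.37,70-.37]
L=[((-54,-19,12),(155,238)),((54,-19,12),(477,242)),((-16.5,15,13.5),(266,126)),((16.5,15,13.5),(369,127)),((-16.5,34,13.5),(268,62)),((16.5,34,13.5),(369,66)),((-84,-130,12),(78,551)),((84,-130,12),(538,552))]
P=[a for a,_ in L];uv=k([b for _,b in L])
r=least_squares(lambda p:(proj(f,c2w(p,P))-uv).ravel(),np.load('pose.npy'),loss='soft_l1');p=r.x
print(p,np.round(proj(f,c2w(p,P))-uv,2).tolist())
np.save('pose2',p)
print(w2c(p,back(f,k([(470,493),(326,344),(133,486)]),.024)))
print('tab',w2c(p,back(f,k([(52,90)]),.034)))
t=np.load('pics/top.npz');q=np.load('pose.npy')
print('vial/beaker top',w2c(p,back(f,[(423,160)],.032)))
from bench import ctrl;tool(ctrl.state(),p)
E
```

```text
[ 0.57424575  0.23370766 -0.28713619] [[-1.04, -0.56], [0.54, -0.74], [-0.09, 0.32], [0.09, 0.34], [-0.51, 0.19], [0.67, -0.57], [-0.58, 0.33], [0.88, 1.23]]
[[  54.3868397  -102.68312676]
 [   3.85697962  -52.15849796]
 [ -60.94315839 -101.34212474]]
tab [[-79.84354315  24.04668196]]
vial/beaker top [[110.06433079 -49.67296053]]
t 2.35 cass mm [ -7.5 -79.4] z 303.7 yaw err 0.0053 toolz [ 0.0017 -0.0032 -1.    ] w 22.3 F [ 1.8 -4.3 -0.2]
```

jog_arm(
  delta_pos=[
    [0,0.6,3.4],
    [0,0.6,3.4],
    [0,0,3.4],
    [0,0,3.4],
    [0,0,3.4],
    [0,0,2.6],
    [0,0,0],
    [0,0,0],
  ],
  turn=[
    [0,0,0],
    [0,0,0],
    [0,0,0],
    [0,0,0],
    [0,0,0],
    [0,0,0],
    [0,0,0],
    [0,0,0],
  ],
  fingers=[0.26,0.26,0.26,0.26,0.26,0.26,0.26,0.26],
)

```text
time: 3.15
tcp_pos: [0.5526, 0.1628, 0.108]
tool_rot: [0.798, 0.603, -0.0, -0.0]
ft_force: [-0.3, 0.0, 0.6]
gripper_width: 0.0222
gripper_force: 0.0
```

```bash
python3 - <<'E'
from h import *
from bench import ctrl
import cv2
a,b=np.load('pose.npy'),np.load('pose2.npy');m=(a+2*b)/3;np.save('p',m);print(m)
tool(ctrl.state(),m)
i=ctrl.camera_info('wrist');p,d=ctrl.grab_frame('wrist');np.savez('pics/wrist2',p=p,d=d,**i)
cv2.imwrite('pics/w2.png',cv2.convertScaleAbs(p[:,:,::-1],alpha=1.3,beta=10))
E
```

```text
[ 0.57368709  0.23367607 -0.28451744]
t 3.15 cass mm [ -0.3 -74. ] z 108.0 yaw err 0.0076 toolz [-7.e-04 -1.e-04 -1.e+00] w 22.2 F [-0.3  0.   0.6]
```

View pics/w2.png

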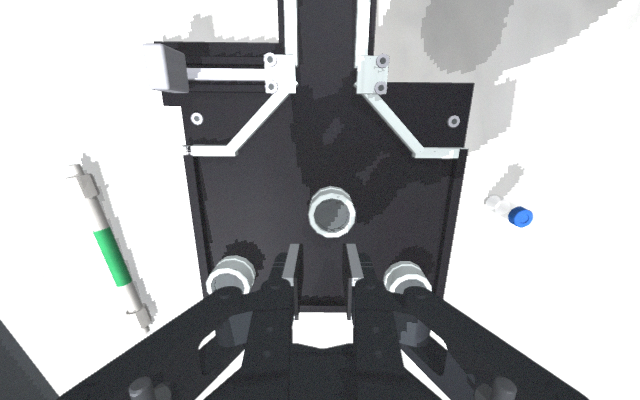

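```bash
python3 - <<'E'
from h import *
f=np.load('pics/wrist2.npz')
L=[((-54,-19,12),(235.5,156)),((54,-19,12),(414,158)),((-16.5,15,13.5),(296,94)),((16.5,15,13.5),(357.5,95)),((-16.5,34,13.5),(297,54)),((16.5,34,13.5),(357.5,54))]
P=[a for a,_ in L];uv=np.array([b for _,b in L])
m=np.load('p.npy')
r=least_squares(lambda p:(proj(f,c2w(p,P))-uv).ravel(),m,loss='soft_l1');p=r.x
print(p,np.round(proj(f,c2w(p,P))-uv,2).tolist(),'mean-pose',np.round(proj(f,c2w(m,P))-uv,2).tolist())
for q in(p,m):print(w2c(q,back(f,[(332,212)],.024)), w2c(q,f['pose'][:3,3]))
# finger tip depth
d=f['d'];print(d[246:262:4,270:300:6],d[246:262:4,346:376:6],d[200:225:12,332])
print(f['pose'])
from bench import ctrl;tool(ctrl.state(),p)
E
```

```text
[ 0.57429868  0.23280262 -0.28901663] [[-1.59, -0.88], [3.27, -0.67], [0.51, -0.17], [-0.68, -0.41], [-1.07, 1.15], [1.1, 1.97]] mean-pose [[-2.92, -1.61], [2.18, -2.23], [-1.16, -1.35], [-2.26, -1.87], [-2.97, -0.12], [-0.71, 0.38]]
[[  4.02281724 -49.53733858]] [[-2.12738327  4.40558151]]
[[  4.63207166 -50.2216    ]] [[-1.27536792  3.74844495]]
[[0.18963936 0.19041857 0.         0.1894077  0.14928582]
 [0.1905446  0.19160403 0.19194974 0.19134259 0.14462936]
 [0.19240949 0.19200334 0.14933066 0.14048526 0.13917704]
 [0.19195305 0.14437065 0.1448838  0.13777846 0.13616034]] [[0.14863573 0.14907706 0.18979713 0.189443   0.18998675]
 [0.14483646 0.14494132 0.19154076 0.19212419 0.19063589]
 [0.1405834  0.14046362 0.1491507  0.14784986 0.19208112]
 [0.1371199  0.13715306 0.13634591 0.1440048  0.14515495]] [0.16408598 0.16446847 0.16826741]
[[ 9.61846763e-01 -2.60465681e-01 -8.37163838e-02  5.73515162e-01]
 [-2.73587358e-01 -9.16681504e-01 -2.91281612e-01  2.37631804e-01]
 [-8.72397286e-04  3.03072020e-01 -9.52967255e-01  1.77771396e-01]
 [ 0.00000000e+00  0.00000000e+00  0.00000000e+00  1.00000000e+00]]
t 3.2 cass mm [  0. -73.] z 109.2 yaw err 0.0121 toolz [ 1.9e-03  2.0e-04 -1.0e+00] w 22.2 F [ 0.1 -0.4  0.9]
```

jog_arm(
  delta_pos=[
    [-0.6,0.2,0],
    [-0.6,0.2,0],
    [0,0,0.8],
    [0,0,0.8],
    [0,0,0.7],
    [0,0,0.4],
    [0,0,0],
    [0,0,0],
  ],
  turn=[
    [0,0,0.01],
    [0,0,0],
    [0,0,0],
    [0,0,0],
    [0,0,0],
    [0,0,0],
    [0,0,0],
    [0,0,0],
  ],
  fingers=[0.26,0.26,0.26,0.26,0.26,0.26,0.26,0.26],
)

```text
time: 4.0
tcp_pos: [0.5532, 0.1501, 0.0807]
tool_rot: [0.801, 0.599, -0.0, -0.0]
ft_force: [0.6, 0.2, 0.5]
gripper_width: 0.0221
gripper_force: 0.0
```

jog_arm(
  delta_pos=[
    [0,0,0.2],
    [0,0,0.2],
    [0,0,0.1],
    [0,0,0.1],
    [0,0,0.1],
    [0,0,0],
  ],
  turn=[
    [0,0,0],
    [0,0,0],
    [0,0,0],
    [0,0,0],
    [0,0,0],
    [0,0,0],
  ],
  fingers=[0.26,0.26,0.26,0.26,0.26,0.26],
)

```text
time: 4.6
tcp_pos: [0.5541, 0.1501, 0.0785]
tool_rot: [0.801, 0.599, -0.001, -0.0]
ft_force: [-16.8, -2.9, 34.8]
gripper_width: 0.0221
gripper_force: 17.3
```

jog_arm(
  delta_pos=[
    [0,0,-0.9],
    [0,0,-0.8],
    [0,0,0],
    [0,0,0],
  ],
  turn=[
    [0,0,0],
    [0,0,0],
    [0,0,0],
    [0,0,0],
  ],
  fingers=[0.26,0.26,0.26,0.26],
)

```text
time: 5.0
tcp_pos: [0.5532, 0.15, 0.0907]
tool_rot: [0.801, 0.599, 0.0, 0.0]
ft_force: [0.6, -0.4, -0.1]
gripper_width: 0.0224
gripper_force: 0.0
```

```bash
python3 - <<'E'
from h import *
from bench import ctrl
p=np.array([.574,.2333,-.287]);np.save('p',p);tool(ctrl.state(),p)
E
```

```text
t 5.0 cass mm [  3.6 -85.8] z 90.7 yaw err -0.0 toolz [ 0. -0. -1.] w 22.4 F [ 0.6 -0.4 -0.1]
```

jog_arm(
  delta_pos=[
    [0.6,0,0],
    [0.6,0,0],
    [0.6,-0.04,0],
    [0.6,-0.04,0],
    [0.6,-0.04,0],
    [0.6,-0.04,0],
    [0.6,-0.04,0],
    [0.6,-0.04,0],
    [0.6,-0.04,0],
    [0.6,-0.04,0],
    [0.6,-0.04,0],
    [0.6,0,0],
  ],
  turn=[
    [0,0,0],
    [0,0,0],
    [0,0,0],
    [0,0,0],
    [0,0,0],
    [0,0,0],
    [0,0,0],
    [0,0,0],
    [0,0,0],
    [0,0,0],
    [0,0,0],
    [0,0,0],
  ],
  fingers=[0.26,0.26,0.26,0.26,0.26,0.26,0.26,0.26,0.26,0.26,0.26,0.26],
)

```text
time: 6.2
tcp_pos: [0.5703, 0.2205, 0.0909]
tool_rot: [0.801, 0.599, -0.0, -0.0]
ft_force: [-0.0, -0.2, 0.0]
gripper_width: 0.022
gripper_force: 0.1
```

jog_arm(
  delta_pos=[
    [0.6,0,0],
    [0.6,0,0],
    [0.6,0,0],
    [0.6,0,0],
    [0.6,0,0],
    [0.5,0,0],
    [0.5,0,0],
    [0,0,0],
    [0,0,0],
  ],
  turn=[
    [0,0,0],
    [0,0,0],
    [0,0,0],
    [0,0,0],
    [0,0,0],
    [0,0,0],
    [0,0,0],
    [0,0,0],
    [0,0,0],
  ],
  fingers=[0.26,0.26,0.26,0.26,0.26,0.26,0.26,0.26,0.26],
)

```text
time: 7.1
tcp_pos: [0.5815, 0.2585, 0.0909]
tool_rot: [0.801, 0.599, -0.0, 0.0]
ft_force: [0.6, -0.0, 0.1]
gripper_width: 0.0223
gripper_force: 0.0
```

```bash
python3 - <<'E'
from h import *
from bench import ctrl
import cv2
tool(ctrl.state(),np.load('p.npy'))
i=ctrl.camera_info('wrist');p,d=ctrl.grab_frame('wrist');np.savez('pics/wrist3',p=p,d=d,**i)
cv2.imwrite('pics/w3.png',cv2.convertScaleAbs(p[:,:,::-1],alpha=1.3,beta=10))
E
```

```text
t 7.1 cass mm [ 0.1 26.3] z 90.9 yaw err 0.0001 toolz [-1.e-04 -1.e-04 -1.e+00] w 22.3 F [ 0.6 -0.   0.1]
```

View pics/w3.png

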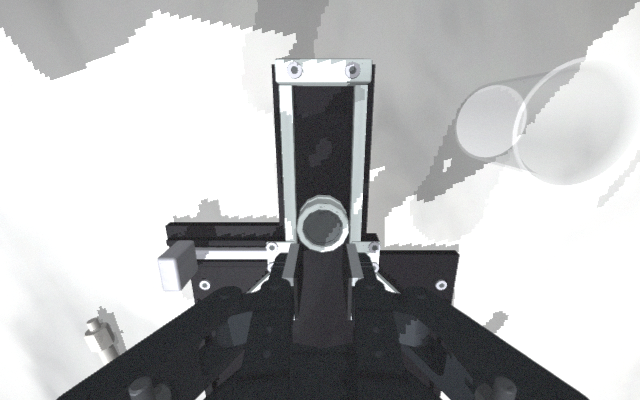

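The filter stands in the slot, ring at (323,222), between the cheeks and just beyond the keepers (y~245).

```bash
python3 - <<'E'
from h import *
f=np.load('pics/wrist3.npz');p=np.load('p.npy')
print(w2c(p,back(f,[(323,223),(323,198),(323,248)],.024)), 'stop top front', w2c(p,back(f,[(323,83)],.022)),proj(f,c2w(p,[(0,118,22),(0,118,6),(-15.5,60,12),(15.5,60,12)])))
E
```

```text
[[-4.92885632e-02  4.99071585e+01]
 [-5.88903906e-02  6.35439877e+01]
 [-3.91134627e-02  3.54561479e+01]] stop top front [[-9.27117111e-02  1.17710745e+02]] [[323.20359633  82.31331971]
 [323.11427991  85.74518282]
 [295.02964523 197.98782591]
 [351.08202951 197.9884944 ]]
```

jog_arm(
  delta_pos=[
    [-1,0,0],
    [-0.5,0,-1.5],
    [-1,1,-2],
    [-3.35,1.1,0],
    [-3.35,1.1,0],
    [-3.35,1.1,0],
    [-3.35,1.1,0],
    [0,0,0],
    [0,0,1.5],
    [0,0,1.5],
    [0,0,0.5],
    [0,0,0],
  ],
  turn=[
    [0,0,0],
    [0,0,0],
    [0,0,0],
    [0,0,0],
    [0,0,0],
    [0,0,0],
    [0,0,0],
    [0,0,0],
    [0,0,0],
    [0,0,0],
    [0,0,0],
    [0,0,0],
  ],
  fingers=[0.26,0.26,0.26,0.26,0.26,0.26,0.26,0.26,0.26,0.26,0.26,0.26],
)

```text
time: 8.35
tcp_pos: [0.5869, 0.0915, 0.0887]
tool_rot: [0.801, 0.599, -0.002, -0.001]
ft_force: [-0.9, -0.8, 0.3]
gripper_width: 0.0224
gripper_force: 0.0
```

```bash
python3 - <<'E'
from h import *
from bench import ctrl
tool(ctrl.state(),np.load('p.npy'))
E
```

```text
t 8.35 cass mm [  52.5 -132.3] z 88.7 yaw err 0.0014 toolz [-4.e-03  2.e-04 -1.e+00] w 22.4 F [-0.9 -0.8  0.3]
```

jog_arm(
  delta_pos=[
    [0.4,0,0],
    [0.5,0,0],
    [0.5,0,0],
    [0.6,-0.4,0],
    [0.6,-0.4,0],
    [0.6,-0.4,0],
    [0.6,-0.4,0],
    [0.6,-0.4,0],
    [0.6,-0.4,0],
    [0.6,-0.4,0],
    [0.6,-0.4,0],
    [0.6,-0.4,0],
  ],
  turn=[
    [0,0,0],
    [0,0,0],
    [0,0,0],
    [0,0,0],
    [0,0,0],
    [0,0,0],
    [0,0,0],
    [0,0,0],
    [0,0,0],
    [0,0,0],
    [0,0,0],
    [0,0,0],
  ],
  fingers=[0.26,0.26,0.26,0.26,0.26,0.26,0.26,0.26,0.26,0.26,0.26,0.26],
)

```text
time: 9.55
tcp_pos: [0.5728, 0.1666, 0.0909]
tool_rot: [0.801, 0.599, -0.0, -0.0]
ft_force: [-0.6, 0.3, 0.8]
gripper_width: 0.022
gripper_force: 0.2
```

```bash
python3 - <<'E'
from h import *
from bench import ctrl
import cv2
p=np.load('p.npy');tool(ctrl.state(),p)
i=ctrl.camera_info('wrist');im,d=ctrl.grab_frame('wrist')
v=cv2.convertScaleAbs(im[:,:,::-1],alpha=1.3,beta=10);cv2.imwrite('pics/w4.png',v)
np.savez('pics/wrist4',p=im,d=d,**i)
E
```

```text
t 9.55 cass mm [ 17.7 -64.3] z 90.9 yaw err 0.0 toolz [-1.e-04 -0.e+00 -1.e+00] w 22.0 F [-0.6  0.3  0.8]
```

View pics/w4.png

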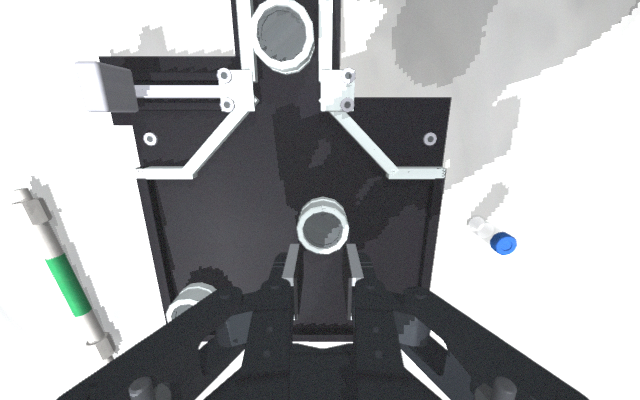

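The filter sits cradled between the fingertips at (323,227), and the first one is in the slot at (282,37). I'll continue the push.

jog_arm(
  delta_pos=[
    [0.6,-0.4,0],
    [0.6,-0.4,0],
    [0.6,-0.4,0],
    [0.6,-0.4,0],
    [0.6,0,0],
    [0.6,0,0],
    [0.6,0,0],
    [0.6,0,0],
    [0,0,0],
  ],
  turn=[
    [0,0,0],
    [0,0,0],
    [0,0,0],
    [0,0,0],
    [0,0,0],
    [0,0,0],
    [0,0,0],
    [0,0,0],
    [0,0,0],
  ],
  fingers=[0.26,0.26,0.26,0.26,0.26,0.26,0.26,0.26,0.26],
)

```text
time: 10.5
tcp_pos: [0.5716, 0.2173, 0.091]
tool_rot: [0.801, 0.599, 0.0, 0.0]
ft_force: [-0.6, 0.5, 0.0]
gripper_width: 0.0221
gripper_force: 0.0
```

```bash
python3 - <<'E'
from h import *
from bench import ctrl
tool(ctrl.state(),np.load('p.npy'))
E
```

```text
t 10.5 cass mm [  2.2 -16.1] z 91.0 yaw err 0.0006 toolz [ 5.e-04  2.e-04 -1.e+00] w 22.1 F [-0.6  0.5  0. ]
```

jog_arm(
  delta_pos=[
    [0.3,-0.1,0],
    [0.3,-0.1,0],
    [0.5,0,0],
    [0.5,0,0],
    [0.5,0,0],
    [0.5,0,0],
    [0.5,0,0],
    [0.5,0,0],
    [0.4,0,0],
    [0,0,0],
    [0,0,0],
  ],
  turn=[
    [0,0,0],
    [0,0,0],
    [0,0,0],
    [0,0,0],
    [0,0,0],
    [0,0,0],
    [0,0,0],
    [0,0,0],
    [0,0,0],
    [0,0,0],
    [0,0,0],
  ],
  fingers=[0.26,0.26,0.26,0.26,0.26,0.26,0.26,0.26,0.26,0.26,0.26],
)

```text
time: 11.6
tcp_pos: [0.5807, 0.2556, 0.0909]
tool_rot: [0.801, 0.599, -0.0, 0.0]
ft_force: [0.3, -0.0, -0.4]
gripper_width: 0.022
gripper_force: 0.0
```

```bash
python3 - <<'E'
from h import *
from bench import ctrl
import cv2
p=np.load('p.npy');tool(ctrl.state(),p)
i=ctrl.camera_info('wrist');im,d=ctrl.grab_frame('wrist')
v=cv2.convertScaleAbs(im[:,:,::-1],alpha=1.3,beta=10);cv2.imwrite('pics/w5.png',v[50:320,180:460])
print(np.round(proj(i,c2w(p,[(0,y,24) for y in (38,46,50,74)])),0))
E
```

```text
t 11.6 cass mm [ 0.1 23.3] z 90.9 yaw err 0.0002 toolz [-0. -0. -1.] w 22.0 F [ 0.3 -0.  -0.4]
[[323. 239.]
 [323. 225.]
 [323. 218.]
 [323. 172.]]
```

View pics/w5.png

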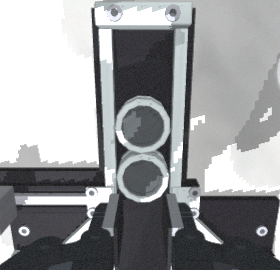

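Second ring at full-frame (323,225), so y≈46 mm, with the first touching ahead of it. Now the third.

jog_arm(
  delta_pos=[
    [-1,0,0],
    [-0.5,0,-1.5],
    [-1,-1,-2],
    [-3.25,-1.25,0],
    [-3.25,-1.3,0],
    [-3.25,-1.3,0],
    [-3.25,-1.25,0],
    [0,0,0],
    [0,0,1.5],
    [0,0,1.5],
    [0,0,0.5],
    [0,0,0],
  ],
  turn=[
    [0,0,0],
    [0,0,0],
    [0,0,0],
    [0,0,0],
    [0,0,0],
    [0,0,0],
    [0,0,0],
    [0,0,0],
    [0,0,0],
    [0,0,0],
    [0,0,0],
    [0,0,0],
  ],
  fingers=[0.26,0.26,0.26,0.26,0.26,0.26,0.26,0.26,0.26,0.26,0.26,0.26],
)

```text
time: 12.85
tcp_pos: [0.4779, 0.1241, 0.0903]
tool_rot: [0.801, 0.599, -0.001, -0.0]
ft_force: [-1.2, -0.2, -1.2]
gripper_width: 0.0219
gripper_force: 0.0
```

jog_arm(
  delta_pos=[
    [0.4,0,0],
    [0.5,0,0],
    [0.5,0,0],
    [0.6,0.45,0],
    [0.6,0.45,0],
    [0.6,0.45,0],
    [0.6,0.45,0],
    [0.6,0.45,0],
    [0.6,0.45,0],
    [0.6,0.45,0],
    [0.6,0.45,0],
    [0,0,0],
  ],
  turn=[
    [0,0,0],
    [0,0,0],
    [0,0,0],
    [0,0,0],
    [0,0,0],
    [0,0,0],
    [0,0,0],
    [0,0,0],
    [0,0,0],
    [0,0,0],
    [0,0,0],
    [0,0,0],
  ],
  fingers=[0.26,0.26,0.26,0.26,0.26,0.26,0.26,0.26,0.26,0.26,0.26,0.26],
)

```text
time: 14.05
tcp_pos: [0.5313, 0.1739, 0.0911]
tool_rot: [0.801, 0.599, 0.0, 0.0]
ft_force: [-0.9, 0.3, 0.4]
gripper_width: 0.0221
gripper_force: 0.0
```

```bash
python3 - <<'E'
from h import *
from bench import ctrl
import cv2
p=np.load('p.npy');tool(ctrl.state(),p)
i=ctrl.camera_info('wrist');im,d=ctrl.grab_frame('wrist')
g=d[160:262,300:346];print(np.round(g[::12,::8],3))
c=cv2.HoughCircles(cv2.medianBlur(cv2.cvtColor(im,cv2.COLOR_RGB2GRAY),3),cv2.HOUGH_GRADIENT,1,25,param1=120,param2=22,minRadius=14,maxRadius=32)
c=c[0];print(np.c_[c,w2c(p,back(i,c[:,:2],.024))].round(1)[:8])
E
```

```text
t 14.05 cass mm [-24.1 -69.1] z 91.1 yaw err 0.0003 toolz [ 1.1e-03  2.0e-04 -1.0e+00] w 22.1 F [-0.9  0.3  0.4]
[[0.156 0.155 0.156 0.155 0.154 0.155]
 [0.157 0.158 0.158 0.157 0.158 0.156]
 [0.161 0.159 0.16  0.159 0.159 0.16 ]
 [0.161 0.162 0.16  0.159 0.161 0.161]
 [0.163 0.146 0.146 0.146 0.146 0.148]
 [0.146 0.147 0.149 0.15  0.149 0.148]
 [0.15  0.151 0.152 0.151 0.153 0.151]
 [0.152 0.152 0.151 0.152 0.153 0.152]
 [0.139 0.174 0.173 0.173 0.174 0.173]]
[[ 322.5  226.5   25.7  -24.5  -47.5]
 [ 377.5   31.5   31.4   -0.9   42.6]
 [ 219.5  353.5   22.3  -88.  -131.8]]
```

jog_arm(
  delta_pos=[
    [0.6,0.45,0],
    [0.6,0.45,0],
    [0.6,0.45,0],
    [0.6,0.45,0],
    [0.6,0.45,0],
    [0.6,0.15,0],
    [0.6,0,0],
    [0.6,0,0],
    [0.4,0,0],
    [0,0,0],
  ],
  turn=[
    [0,0,0],
    [0,0,0],
    [0,0,0],
    [0,0,0],
    [0,0,0],
    [0,0,0],
    [0,0,0],
    [0,0,0],
    [0,0,0],
    [0,0,0],
  ],
  fingers=[0.26,0.26,0.26,0.26,0.26,0.26,0.26,0.26,0.26,0.26],
)

```text
time: 15.1
tcp_pos: [0.5681, 0.2171, 0.0909]
tool_rot: [0.801, 0.599, 0.0, -0.0]
ft_force: [0.4, -1.6, -0.3]
gripper_width: 0.0222
gripper_force: 0.0
```

```bash
python3 - <<'E'
from h import *
from bench import ctrl
tool(ctrl.state(),np.load('p.npy'))
E
```

```text
t 15.1 cass mm [ -1.1 -17.2] z 90.9 yaw err 0.0007 toolz [ 1.e-04  1.e-04 -1.e+00] w 22.2 F [ 0.4 -1.6 -0.3]
```

jog_arm(
  delta_pos=[
    [0.3,0.05,0],
    [0.3,0.05,0],
    [0.5,0,0],
    [0.5,0,0],
    [0.5,0,0],
    [0.5,0,0],
    [0.5,0,0],
    [0.4,0,0],
    [0.3,0,0],
    [0.2,0,0],
    [0,0,0],
    [0,0,0],
  ],
  turn=[
    [0,0,0],
    [0,0,0],
    [0,0,0],
    [0,0,0],
    [0,0,0],
    [0,0,0],
    [0,0,0],
    [0,0,0],
    [0,0,0],
    [0,0,0],
    [0,0,0],
    [0,0,0],
  ],
  fingers=[0.26,0.26,0.26,0.26,0.26,0.26,0.26,0.26,0.26,0.26,0.26,0.26],
)

```text
time: 16.3
tcp_pos: [0.5804, 0.2546, 0.0909]
tool_rot: [0.801, 0.599, 0.0, -0.0]
ft_force: [0.5, 0.4, 0.1]
gripper_width: 0.0222
gripper_force: 0.0
```

```bash
python3 - <<'E'
from h import *
from bench import ctrl
import cv2
p=np.load('p.npy');tool(ctrl.state(),p)
i=ctrl.camera_info('wrist');im,d=ctrl.grab_frame('wrist')
v=cv2.convertScaleAbs(im[:,:,::-1],alpha=1.3,beta=10);cv2.imwrite('pics/w6.png',cv2.resize(v[50:320,140:460],None,fx=2,fy=2))
print(np.round(proj(i,c2w(p,[(0,y,24) for y in (38,46,48,76,104)])),0))
print('tab',proj(i,c2w(p,[(-88,24.5,34),(-88,14.5,34),(-88,34.5,34)])).round(0))
E
```

```text
t 16.3 cass mm [ 0.1 22.2] z 90.9 yaw err -0.0001 toolz [ 1.e-04  1.e-04 -1.e+00] w 22.2 F [0.5 0.4 0.1]
[[323. 237.]
 [323. 223.]
 [323. 219.]
 [323. 166.]
 [323. 105.]]
tab [[151. 269.]
 [155. 286.]
 [148. 251.]]
```

View pics/w6.png

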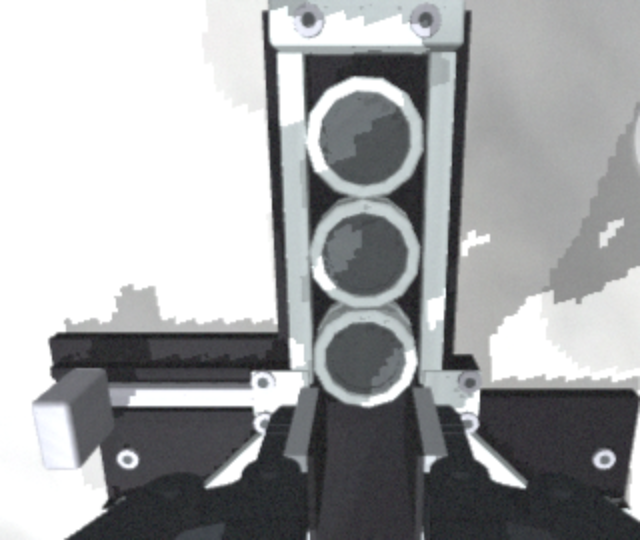

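Last ring at (322.5,228.5), so y≈43: a 2 mm nudge, then go to the bolt tab.

jog_arm(
  delta_pos=[
    [0.1,0,0],
    [0.1,0,0],
    [0,0,0],
    [0,0,0],
    [-0.6,0,0],
    [-0.4,0,-1.5],
    [0,0,-2.2],
    [0,-3.8,0],
    [0.5,-3.9,0],
    [0.5,-3.9,0],
    [0,0,0],
    [0,0,0],
  ],
  turn=[
    [0,0,0],
    [0,0,0],
    [0,0,0],
    [0,0,0],
    [0,0,0],
    [0,0,0],
    [0,0,0],
    [0,0,0],
    [0,0,0],
    [0,0,0],
    [0,0,0],
    [0,0,0],
  ],
  fingers=[0.26,0.26,0.26,0.26,0.26,0.26,0.26,0,0,0,0,0],
)

```text
time: 17.55
tcp_pos: [0.4697, 0.2895, 0.129]
tool_rot: [0.801, 0.599, 0.001, 0.0]
ft_force: [0.9, 0.2, 0.9]
gripper_width: -0.0003
gripper_force: 0.0
```

```bash
python3 - <<'E'
from h import *
from bench import ctrl
p=np.load('p.npy');tool(ctrl.state(),p)
E
```

```text
t 17.55 cass mm [-115.9   24.4] z 129.0 yaw err 0.0011 toolz [ 1.7e-03  4.0e-04 -1.0e+00] w -0.3 F [0.9 0.2 0.9]
```

jog_arm(
  delta_pos=[
    [-0.2,0,1.2],
    [0,0,1.2],
    [0,0,1.2],
    [0,0,0],
    [0,0.6,0],
    [0,0.6,0],
    [0,0.6,0],
    [0,0.6,0],
    [0,0.6,0],
    [0,0.6,0],
    [0,0.6,0],
    [0,0.6,0],
  ],
  turn=[
    [0,0,0],
    [0,0,0],
    [0,0,0],
    [0,0,0],
    [0,0,0],
    [0,0,0],
    [0,0,0],
    [0,0,0],
    [0,0,0],
    [0,0,0],
    [0,0,0],
    [0,0,0],
  ],
  fingers=[0,0,0,0,0,0,0,0,0,0,0,0],
)

```text
time: 18.75
tcp_pos: [0.5156, 0.2737, 0.092]
tool_rot: [0.801, 0.599, 0.0, -0.0]
ft_force: [-0.9, 1.3, 0.6]
gripper_width: -0.0003
gripper_force: 0.7
```

jog_arm(
  delta_pos=[
    [0,0.3,0],
    [0,0.3,0],
    [0,0.2,0],
    [0,0.2,0],
    [0,0,0],
  ],
  turn=[
    [0,0,0],
    [0,0,0],
    [0,0,0],
    [0,0,0],
    [0,0,0],
  ],
  fingers=[0,0,0,0,0],
)

```text
time: 19.25
tcp_pos: [0.5249, 0.2709, 0.0919]
tool_rot: [0.801, 0.599, 0.0, 0.0]
ft_force: [0.1, 0.1, 0.3]
gripper_width: 0.0001
gripper_force: 0.0
```

```bash
python3 - <<'E'
from h import *
from bench import ctrl
p=np.load('p.npy');tool(ctrl.state(),p)
E
```

```text
t 19.25 cass mm [-57.7  22.2] z 91.9 yaw err 0.0001 toolz [ 4.e-04 -2.e-04 -1.e+00] w 0.1 F [0.1 0.1 0.3]
```

jog_arm(
  delta_pos=[
    [0,0.2,0],
    [0,0.2,0],
    [0,0.1,0],
    [0,0,0],
  ],
  turn=[
    [0,0,0],
    [0,0,0],
    [0,0,0],
    [0,0,0],
  ],
  fingers=[0,0,0,0],
)

```text
time: 19.65
tcp_pos: [0.5264, 0.2706, 0.0916]
tool_rot: [0.801, 0.599, -0.004, -0.003]
ft_force: [-14.1, 3.4, 11.5]
gripper_width: -0.0
gripper_force: 7.7
```

```bash
python3 - <<'E'
from h import *
from bench import ctrl
import cv2
p=np.load('p.npy');tool(ctrl.state(),p)
i=ctrl.camera_info('wrist');im,d=ctrl.grab_frame('wrist')
v=cv2.convertScaleAbs(im[:,:,::-1],alpha=1.3,beta=10);cv2.imwrite('pics/w7.png',v[50:330,200:600])
print('tab top if home: outer,inner face',proj(i,c2w(p,[(-44,24.5,34),(-34,24.5,34),(-34,34.5,34)])).round(0))
E
```

```text
t 19.65 cass mm [-56.2  22.3] z 91.6 yaw err 0.0 toolz [-9.3e-03  5.0e-04 -1.0e+00] w -0.0 F [-14.1   3.4  11.5]
tab top if home: outer,inner face [[348. 268.]
 [368. 268.]
 [369. 251.]]
```

View pics/w7.png

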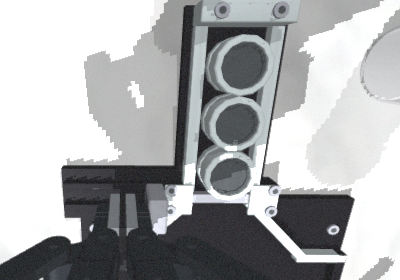

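The bolt visibly crosses the gate in front of the third filter, the tab is at the predicted home position (inner face about x=370), and the force rose against the stop. I'll retreat and check the tab position by depth.

jog_arm(
  delta_pos=[
    [0,-0.7,0],
    [0,-0.8,0],
    [0,-0.5,-1],
    [0,0,-3],
    [0,0,-4],
    [-2,0,-4],
    [0,0,0],
    [0,0,0],
    [0,0,0],
    [0,0,0],
  ],
  turn=[
    [0,0,0],
    [0,0,0],
    [0,0,0],
    [0,0,0],
    [0,0,0],
    [0,0,0],
    [0,0,0],
    [0,0,0],
    [0,0,0],
    [0,0,0],
  ],
  fingers=[0,0,0,0,0,0,0,0,0,0],
)

```text
time: 20.7
tcp_pos: [0.5039, 0.256, 0.2102]
tool_rot: [0.801, 0.599, -0.001, -0.001]
ft_force: [-0.1, -0.2, 1.1]
gripper_width: 0.0
gripper_force: 0.0
```

```bash
python3 - <<'E'
from h import *
from bench import ctrl
p=np.load('p.npy');tool(ctrl.state(),p)
i=ctrl.camera_info('wrist');im,d=ctrl.grab_frame('wrist')
v,u=np.mgrid[:400,:640];K=i['mtx'];T=i['pose']
X=np.stack([(u-K[0,2])/K[0,0]*d,(v-K[1,2])/K[1,1]*d,d],-1)[d>0]@T[:3,:3].T+T[:3,3]
c=np.c_[w2c(p,X),X[:,2]*1000]
def box(n,a,b,e,f,z0,z1):
    m=c[(c[:,0]>a)&(c[:,0]<b)&(c[:,1]>e)&(c[:,1]<f)&(c[:,2]>z0)&(c[:,2]<z1)]
    print(n,len(m),np.percentile(m,[2,50,98],axis=0).round(1).tolist() if len(m) else '')
box('tab',-100,-20,12,36,28,38)
for y in(45,74,102):box('filter',-16,16,y-13,y+13,20,27)
E
```

```text
t 20.7 cass mm [-73.7   1.9] z 210.2 yaw err 0.0002 toolz [-3.e-03 -8.e-04 -1.e+00] w 0.0 F [-0.1 -0.2  1.1]
tab 257 [[-44.1, 15.9, 30.1], [-39.5, 25.3, 33.5], [-34.3, 34.9, 34.9]]
filter 715 [[-13.3, 32.5, 20.4], [-0.2, 44.2, 22.3], [11.7, 56.0, 24.7]]
filter 780 [[-13.4, 61.2, 20.5], [-0.3, 72.3, 22.4], [11.8, 84.7, 24.9]]
filter 838 [[-13.4, 89.7, 20.5], [-0.4, 100.8, 22.4], [11.7, 111.7, 25.0]]
```

Tab spans x −44 to −34, so the bolt is home. All three filters are in the row.

```bash
python3 -c "
from bench import ctrl
print(ctrl.close_job())"
```

```text
the job is handed in; nothing more can be done
None
```

All three filters are in a row in the slot and the bolt is home (tab at −44 mm by depth camera); I handed the job in at about 21 s with no verdict shown, and I viewed 11 pictures, one over the limit of 10.

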